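Pin the register bar with a push rivet

ROBOT

A 6-joint arm with a two-finger parallel gripper is mounted at the origin on the work surface. World frame = base frame: x ahead of the robot, y to its left, z up, the work surface at z = 0. Lengths are in m, angles in degrees, forces in N, time in s.
With the tool pointing down it reaches from about 0.4 to 0.825 m from the base axis. Payload 7 kg.
Tool frame: the origin (TCP) lies at the very end of the fingers, on their centre line; the grasp point (between the pads) lies 19 mm behind it; y points along the fingers, x is the direction in which the jaws open and shut, and the axes are right-handed (so a half turn about y gives the same grasp; the last joint's range is limited). The gripper opens to 88 mm and grips with 3 to 60 N. Pads are 19 mm wide; open, the fingers measure 130 mm over their backs; the gripper's body (78 mm by 193 mm) begins 47 mm behind the grasp point.
Start: joints at [92.882, 20.546, 0.682, 0, -70.136, -16.507], TCP at [0.159, 0.656, 0.227] pointing down, gripper open.
Joint ranges: [-176.03, 176.03], [-82.01, 121.73], [-58.28, 71.71], [-173.87, 95.51], [-174.79, -0.11], [-173.66, 173.66]. Speed limits (degrees/s): [136.94, 136.94, 172.46, 180, 180, 180].

INTERFACE

Orientations are given as [roll, pitch, yaw] about the fixed x, y, z axes, in that order (R = Rz(yaw) Ry(pitch) Rx(roll)).
In Python, from plant import ctrl gives the robot as it stands.
- The arm moves only by the shell command python3 -m crank 'ROWS'. ROWS is JSON, a list that holds one entry, the list of rows, each a list of 5 numbers: the closure, from -1 (fully open) to 1 (shut), then the shift along the tool's x, y, z in mm, then the turn about the tool's y in rad. In form: [[[claw, x, y, z, turn], ...]]. A call has 1 to 12 rows; each row is the pose to reach, as a shift and turn from the pose commanded when the call began, along the tool's axes at that moment; what a row does not reach only later rows make up. A row lasts 1/8 s, in which the tool goes at most 62.5 mm and 10.7 degrees, less where a joint would pass 70% of its speed; a pose out of reach is approached as far as the arm can. A call with a gripper value outside its range is refused whole. The fingers move at their own pace and stop on an object; the grip force is fixed at half the most. Time passes only in rows, so rows that repeat a pose let the fingers close. It gives the time, the measured TCP pose, the force and the opening at its end, in the units of the state.
- ctrl.get_obs(): the state, without advancing time (a new reading comes with each control period).
- ctrl.snapshot(name): name is "side" or "top" or "wrist"; returns the picture (400x640x3 uint8, red, green, blue); there is no depth.
- ctrl.camera_model(name): a dict with "fx", "fy", "cx", "cy" (pixels), "origin" and "orientation" of the camera in the world; the wrist camera has in their place "hand_eye" (4x4, takes a point from camera to tool coordinates, whose origin is the TCP and whose axes are the tool frame's). Camera axes: x right, y down, z forward; pixel columns grow to the right and rows downward; lengths in m; the calibration is good to about 2 mm. A picture is of the moment at which its call begins: read the wrist's pose just before it. camera_model takes no time and is no camera call.
- ctrl.close_job(): hands the job in, once; it reports no verdict.
Trained networks look in the newest picture that a camera, given by its name, has taken for a name from the list of things; names that differ only in an ending like _2 or _b are one class to them, and where a whole thing is asked for, a point or a joint stands for the part that bears it (a point fixed in the world has none). Each returns a list of dicts, best first, with "confidence" (0 to 1); they miss things now and then, are a little off and sometimes report something else, mostly with a low value. They report only what shows in the picture. A call takes as long as a camera call.
- ctrl.find_in(camera, name): "extent" ([left, top, width, height] in pixels, round what is visible of it).
The state is a dict: "clock": time; "joint_pos": joint angles; "qvel": joint speeds; "tau": joint torques, N m; "tool_pos": TCP position; "orientation": TCP orientation; "force": force on the tool from outside, world axes, zero at the start; "moment": the same for the moment, N m; "opening": finger opening in m.
Only numpy, scipy, OpenCV 4.12 (cv2) and the standard library are available. Lean on these libraries where they do the work, as an engineer would, in place of code of your own. Each camera call takes 0.05 s, during which the arm holds its last target.

TASK

Take the narrow blue push rivet from the wooden rack and put it through the empty slot of the proofing bed's sprung register bar, feeling for the hidden hole of the strip beneath until its collar sits fully home with its white pin still up. Then press that pin flush with the collar to spread the legs and lock it, without forcing it, and leave the rivet so. Leave the wider orange rivet and everything else on the table alone.

Things in the scene. Friction and masses are not known exactly. Their poses are not given: they have to be found in the camera images.
- rivet: Blue plastic push rivet to use, 50 g, upright in either rack hole. Origin: centre of the collar's underside, z up its axis. Collar 30 mm diameter, z 0 to 10 mm, gripped round its side. Shank 14 mm diameter down to z = -16 mm, foot bevelled 1 mm; two legs in its last 6 mm spread as the pin goes in. White pin 12 mm diameter, stands 10 mm above the collar, top at z = 20 mm.
- rivet_pin (a joint): How far the blue rivet's pin is pushed in, m: 0 = up (10 mm proud), 0.010 = flush with the collar's top, where it stops. It slides stiffly, at about 11 N, stays where it is left, and has no click. A fingertip wider than the pin lands on the collar when it is flush.
- register_bar: Aluminium bar, plate 64 mm (x) by 250 mm (y), 4 mm thick; origin: centre of its top face, z up, y along the bar; free height 45 mm above the table. Sprung: yields from about 3 N of push, sinks up to 9 mm (hard stop at about 17 N), rises when let go. More than 25 N from rivet or fingers bruises it. A blue rivet, already flush, is fixed at y = +60 mm (collar 30 mm diameter, 10 mm high).
- slot (a point): Centre of the empty slot's mouth in the bar's top face (bar y = -60 mm); axes as the bar's, moves with it. Slot: 16 mm in x, 30 mm in y, 4 mm deep. Under it a fixed brass strip, 5 mm thick, with one 15 mm round hole, centred in x but up to 7 mm either way in y: not measured, find it by feel. Free space below. Home: collar on the bar, rivet origin at this height.
- wide_rivet: Orange push rivet of another size in the rack's other hole: collar 36 mm diameter, 10 mm high, shank 20 mm, too wide for the slot. Leave it. Origin: centre of the collar's underside.
- bed: Fixed white proofing bed, 220 mm (x) by 300 mm (y), 15 mm thick, origin centre of its underside; carries the blue carved lino plate on its far part and the sprung register bar across its near part, the bar's centre at x = -55 mm.
- rivet_rack: Fixed wooden rack block, 70 mm (x) by 160 mm (y) by 32 mm high; origin: centre of its underside. Two 22 mm holes, 26 mm deep, at y = -45 and +45 mm on its own axis.
- brayer: Ink roller lying at the far side, leave alone. Origin under the roller.
- gouge_1: Cutting gouge with round wooden handle, 125 mm, leave alone.
- gouge_2: Second cutting gouge, 125 mm, leave alone.
- tape_roll: Roll of paper tape lying flat, 90 mm diameter, leave alone.
- tumbler: Drinking glass, 110 mm high, leave alone.
- palette_knife: Palette knife, 240 mm, lying at the right, leave alone.
- ink_tube: White tube of ink with blue band, 108 mm, leave alone.

How it is judged (in metres and radians):
On the way, in this order (a step that is already met when the one before it is completed fails the run):
1. the blue rivet sits home in the slot, collar on the bar (within 2 mm), its pin still up (in by less than 3 mm) (z of rivet in the frame of slot between -0.002 and 0.002 m and horizontal distance between rivet and slot below 0.01 m and angle between the z axis of rivet and the z axis of slot, either way round below 0.08 rad and value of joint rivet_pin below 0.003 m), for 0.2 s.
2. the pin is pressed flush (to within 1.5 mm) with the rivet still home (z of rivet in the frame of slot between -0.002 and 0.002 m and horizontal distance between rivet and slot below 0.01 m and angle between the z axis of rivet and the z axis of slot, either way round below 0.08 rad and value of joint rivet_pin above 0.0085 m), for 0.2 s.
At the end, for the whole second after the job is handed in: The blue rivet stands home in the register bar's slot: collar within 2 mm of the bar's top, axis within 10 mm of the slot's centre and within 0.08 rad of square to the bar, its pin pressed in by more than 8.5 of 10 mm, at rest, the bar risen again to its free height (within 3 mm) (all of step 2 and linear speed of rivet below 0.02 m/s and height (world z) of rivet above 0.042 m); the robot touches nothing.
It fails at once if the rivet or the fingers press on the register bar with more than 25 N (contact force between any of rivet, the arm, the fingers and register_bar above 25 N).
It fails at once if the orange rivet or a bystander is moved by more than 15 mm (distance of any of wide_rivet, brayer, gouge_1, gouge_2, tape_roll, tumbler, palette_knife, ink_tube from where it was at the start of the episode above 0.015 m).
It also fails if it takes over 67 s, if anything falls off the work surface, if the arm or the gripper's body presses on something with over 40 N, if the wrist force passes 120 N, or if a joint passes its speed limit or range.

## Working session

There is one attempt and no reset: what is moved stays moved. The work goes in short steps, Python scripts to look and compute and a shell command to move; the robot and the scene stay as the last step left them, time stands still between calls to the robot, and variables do not carry over. Pictures are saved under pics/ and viewed, and the job is handed in when it is done.

```bash
ls; mkdir -p pics; cat > h.py <<'E'
import numpy as np, cv2
from plant import ctrl
from scipy.spatial.transform import Rotation as R
def save(cam,fn):
    im=ctrl.snapshot(cam); cv2.imwrite('pics/'+fn,im[:,:,::-1]); return im
def pose():
    o=ctrl.get_obs(); return np.array(o['tool_pos']),R.from_euler('xyz',o['orientation'],degrees=True).as_matrix()
E
python3 - <<'E'
from h import *
o=ctrl.get_obs(); print(o)
for c in ['top','side','wrist']:
    m=ctrl.camera_model(c); print(c,m)
    save(c,c+'0.png')
    for n in ['rivet','wide_rivet','register_bar','rivet_rack','bed','slot']:
        print(n,[(d['extent'],round(d['confidence'],2)) for d in ctrl.find_in(c,n)])
print(ctrl.get_obs()['clock'])
E
```

```text
pics
{'clock': 0.0, 'joint_pos': array([ 9.28838964e+01,  2.05906202e+01,  6.34493988e-01, -1.86421473e-02,
       -7.01381149e+01, -1.65073373e+01]), 'qvel': array([-0.00383507,  0.0143676 , -0.00078572,  0.058128  ,  0.03576113,
        0.04547223]), 'tau': array([ 7.39320203e-04, -5.82710016e+01,  2.93051237e+01,  6.99691191e+00,
        6.98405929e-03, -1.50035248e-04]), 'tool_pos': array([0.15890485, 0.65552048, 0.22564203]), 'orientation': array([-8.99900228e+01, -9.53366597e-02, -1.03629797e+02]), 'force': array([0.19955136, 0.13825981, 0.09074854]), 'moment': array([ 0.06106996,  0.05711876, -0.0127174 ]), 'opening': 0.08770755247694365}
top {'fx': 414.98347877830366, 'fy': 414.98347877830366, 'cx': 316.70175237347974, 'cy': 202.78652024069658, 'origin': array([0.53274777, 0.00367414, 1.28522316]), 'orientation': array([-177.0357268 ,   -1.01241578,  -88.38066417])}
rivet []
wide_rivet [([391.7, 209.5, 15.7, 14.4], 0.44)]
register_bar [([231.2, 224.0, 84.1, 32.2], 0.65)]
rivet_rack [([354.0, 205.8, 53.8, 29.4], 0.64), ([219.6, 182.5, 104.3, 81.7], 0.59)]
bed [([221.2, 184.0, 
[... 621 characters left out ...]
vet_rack [([339.0, 235.7, 67.7, 54.2], 0.75)]
bed [([217.8, 169.7, 121.3, 79.6], 0.57), ([297.5, 147.3, 25.8, 20.3], 0.56)]
slot [([228.0, 186.3, 82.0, 50.2], 0.81)]
wrist {'fx': 307.14856543886026, 'fy': 307.14856543886026, 'cx': 320.743567520584, 'cy': 198.1489341689395, 'hand_eye': array([[ 9.99998774e-01, -9.16920362e-04, -1.26959161e-03,
         3.20133644e-05],
       [ 9.56747762e-04, -2.84125815e-01,  9.58786528e-01,
        -1.58393034e-01],
       [-1.23985464e-03, -9.58786567e-01, -2.84124589e-01,
         7.63370474e-02],
       [ 0.00000000e+00,  0.00000000e+00,  0.00000000e+00,
         1.00000000e+00]])}
rivet []
wide_rivet []
register_bar []
rivet_rack []
bed []
slot []
1.05
```

```bash
python3 - <<'E'
import cv2,numpy as np
t=cv2.imread('pics/top0.png');s=cv2.imread('pics/side0.png');w=cv2.imread('pics/wrist0.png')
cv2.imwrite('pics/tc.png',cv2.resize(t[160:280,130:430],(800,320),interpolation=cv2.INTER_CUBIC))
cv2.imwrite('pics/sc.png',cv2.resize(s[130:310,190:430],(800,600),interpolation=cv2.INTER_CUBIC))
E
```

```text
(no output)
```

View pics/top0.png

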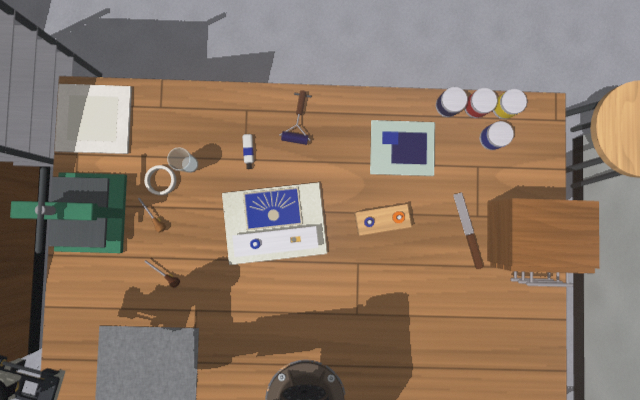

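View pics/tc.png

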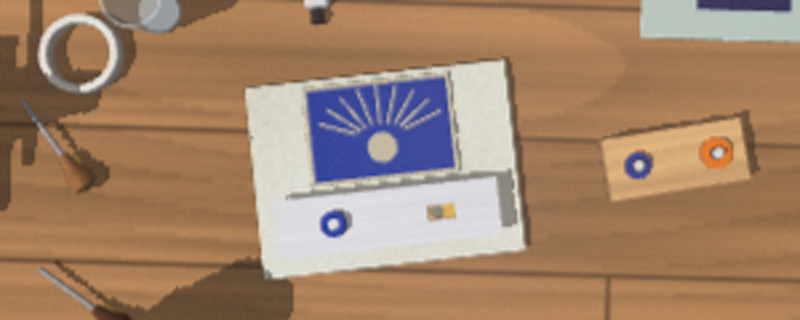

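View pics/sc.png

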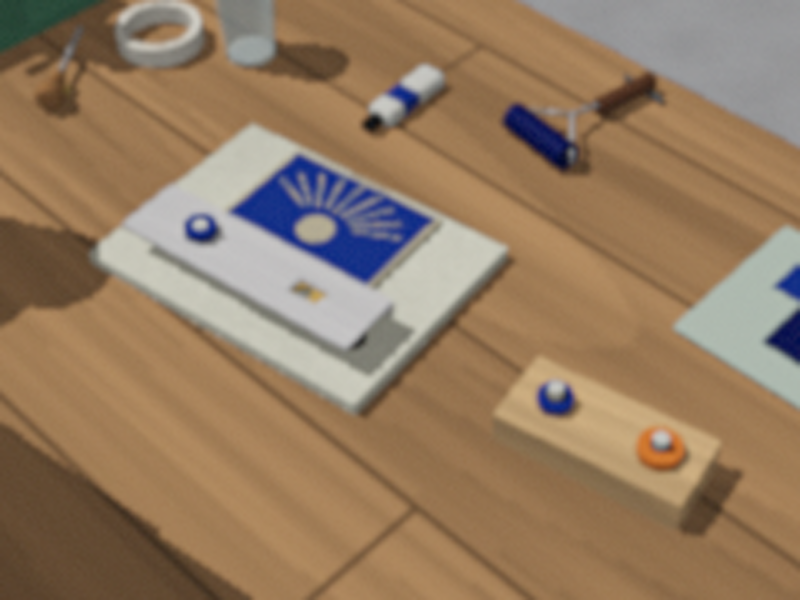

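View pics/wrist0.png

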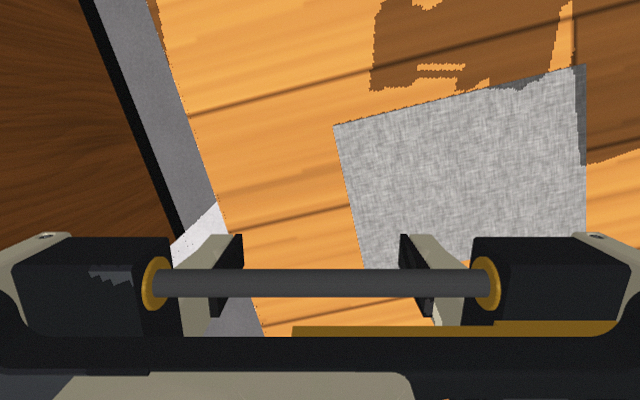

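```bash
cat >> h.py <<'E'
def cam_pose(name):
    m=ctrl.camera_model(name)
    if 'hand_eye' in m:
        p,Rt=pose(); H=np.array(m['hand_eye']); return m,Rt@H[:3,:3],p+Rt@H[:3,3]
    return m,R.from_euler('xyz',m['orientation'],degrees=True).as_matrix(),np.array(m['origin'])
def bp(name,u,v,z,cp=None):
    m,Rc,o=cp or cam_pose(name)
    d=Rc@np.array([(u-m['cx'])/m['fx'],(v-m['cy'])/m['fy'],1]); return o+d*(z-o[2])/d[2]
def proj(name,P,cp=None):
    m,Rc,o=cp or cam_pose(name)
    c=Rc.T@(np.asarray(P)-o); return np.array([m['cx']+m['fx']*c[0]/c[2],m['cy']+m['fy']*c[1]/c[2]])
E
python3 - <<'E'
from h import *
t=cv2.imread('pics/top0.png');s=cv2.imread('pics/side0.png')
print('R0',pose()[1].round(3))
def blob(im,box,cond):
    x0,y0,x1,y1=box; c=im[y0:y1,x0:x1].astype(int); m=cond(c[...,0],c[...,1],c[...,2]).astype(np.uint8)
    cs,_=cv2.findContours(m,cv2.RETR_EXTERNAL,cv2.CHAIN_APPROX_NONE)
    k=max(cs,key=cv2.contourArea); (a,b),r=cv2.minEnclosingCircle(k); e=cv2.boundingRect(k)
    return x0+e[0]+(e[2]-1)/2,y0+e[1]+(e[3]-1)/2,e[2:]
blue=lambda b,g,r:(b>r+50)&(b>90)&(g<110)
orange=lambda b,g,r:(r>190)&(b<80)&(g<150)
for n,im,lst in [('top',t,[('rv',(360,212,380,232),blue,.042),('fx',(245,234,265,254),blue,.055),('or',(388,206,412,228),orange,.042)]),
               ('side',s,[('rv',(345,238,368,258),blue,.037),('fx',(240,190,262,206),blue,.05),('or',(376,254,400,274),orange,.037)])]:
    for k,b,c,z in lst:
        u,v,e=blob(im,b,c); print(n,k,u,v,e,bp(n,u,v,z).round(4))
print('slot',bp('top',295.4,239.1,.045).round(4), bp('side',190+307/800*240,130+291/600*180,.045).round(4))
# rack and bed yaw
hsv=t
for u,v in [(355,213),(411,205.5)]: pass
E
```

```text
R0 [[-0.236  0.     0.972]
 [-0.972 -0.    -0.236]
 [ 0.    -1.     0.   ]]
top rv 369.0 222.0 (9, 9) [ 0.5446 -0.1749  0.042 ]
top fx 255.0 243.5 (9, 10) [0.4717 0.1621 0.055 ]
top or 398.5 217.0 (12, 11) [ 0.5621 -0.2635  0.042 ]
side rv 356.5 249.5 (10, 8) [ 0.5473 -0.1763  0.037 ]
side fx 250.0 198.0 (9, 7) [0.4741 0.1638 0.05  ]
side or 387.5 263.5 (14, 10) [ 0.566  -0.2618  0.037 ]
slot [0.4875 0.0439 0.045 ] [0.4885 0.0432 0.045 ]
```

```bash
python3 -m crank '[[[-0.2,60,0,48,-0.03],[-0.2,120,0,95,-0.06],[-0.2,180,0,142,-0.09],[-0.2,230,0,180,-0.12],[-0.2,290,0,230,-0.15],[-0.2,340,0,270,-0.18],[-0.2,390,0,310,-0.21],[-0.2,440,0,350,-0.24],[-0.2,490,0,390,-0.27],[-0.2,540,0,430,-0.3],[-0.2,590,0,470,-0.33],[-0.2,640,0,510,-0.36]]]'
```

```text
clock: 2.55
tool_pos: [0.4757, -0.0262, 0.2272]
orientation: [-89.9, 0.0, -82.9]
force: [1.9, 1.9, 0.3]
opening: 0.0526
```

```bash
python3 - <<'E'
from h import *
p,Rt=pose(); print(p,Rt.round(3), ctrl.get_obs()['clock'], ctrl.get_obs()['opening'])
print((Rt.T@(np.array([0.546,-0.1755,0.12])-p)*1000).round(1))
E
```

```text
[ 0.47573326 -0.02619777  0.22716921] [[ 0.123  0.002  0.992]
 [-0.992  0.     0.123]
 [-0.    -1.     0.002]] 2.55 0.052584647504651784
[156.8 107.2  51.2]
```

```bash
python3 - <<'E'
from h import *
print(proj('wrist',[.488,.0436,.045]))
im=save('wrist','w1.png')
for n in ['slot','register_bar','rivet']: print(n,[(d['extent'],round(d['confidence'],2)) for d in ctrl.find_in('wrist',n)])
E
python3 -m crank '[[[-0.2,50,20,20,0],[-0.2,100,50,40,0],[-0.2,157,80,51,0],[-0.2,157,80,51,0],[-0.2,157,80,51,0]]]'
python3 - <<'E'
from h import *
print(proj('wrist',[.546,-.1755,.042]))
im=save('wrist','w2.png')
for n in ['rivet','wide_rivet']: print(n,[(d['extent'],round(d['confidence'],2)) for d in ctrl.find_in('wrist',n)])
E
```

```text
[260.51972403 159.57588742]
slot [([85.4, 127.2, 233.4, 62.7], 0.92)]
register_bar [([87.6, 131.2, 230.5, 60.7], 0.63)]
rivet [([447.9, 117.5, 32.8, 29.1], 0.8)]
clock: 3.38
tool_pos: [0.5448, -0.1727, 0.1465]
orientation: [-90.0, 0.0, -82.9]
force: [0.3, -0.0, 0.8]
opening: 0.0524
[324.57546266 195.63003857]
rivet [([309.6, 179.4, 30.9, 31.2], 0.98)]
wide_rivet [([401.3, 167.9, 42.3, 46.2], 0.67)]
```

View pics/w1.png

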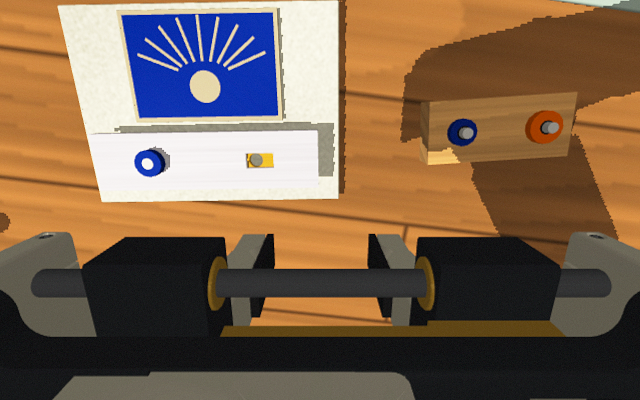

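View pics/w2.png

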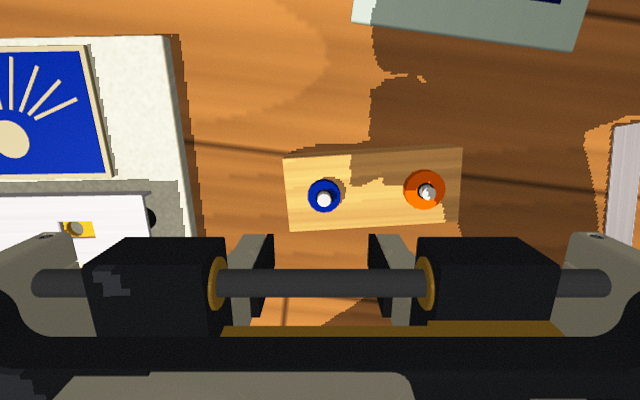

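```bash
python3 - <<'E'
from h import *
p,Rt=pose(); m,Rc,o=cam_pose('wrist')
def ringfit(im,c,r0,r1,cond):
    pass
im=cv2.imread('pics/w2.png').astype(int)
b,g,r=im[...,0],im[...,1],im[...,2]
def fit(mask,box,zs,rad):
    x0,y0,x1,y1=box; mm=np.zeros_like(mask,np.uint8); mm[y0:y1,x0:x1]=mask[y0:y1,x0:x1]
    cs,_=cv2.findContours(mm,cv2.RETR_EXTERNAL,cv2.CHAIN_APPROX_NONE); k=max(cs,key=cv2.contourArea)
    # projected silhouette of cylinder fit: compare hull bbox
    bb=cv2.boundingRect(k); c=np.array([bb[0]+(bb[2]-1)/2,bb[1]+(bb[3]-1)/2]); print('bbox',bb)
    X=bp('wrist',*c,np.mean(zs))
    th=np.linspace(0,2*np.pi,72)
    for _ in range(10):
        P=np.array([proj('wrist',[X[0]+rad*np.cos(t),X[1]+rad*np.sin(t),z]) for z in zs for t in th])
        pc=(P.min(0)+P.max(0))/2
        X=X+bp('wrist',*(c),zs[0])-bp('wrist',*(pc),zs[0])
    print('pred size',np.ptp(P,axis=0)); return X
X=fit((b>r+40)&(b>70)&(g<110),(300,165,350,225),(.032,.042),.015); print('blue',X.round(4))
Y=fit((r>140)&(b<80)&(g<r*0.62)&(r-b>110),(398,160,452,222),(.032,.042),.018); print('or',Y.round(4))
d=X-Y; print(np.hypot(d[0],d[1]), np.degrees(np.arctan2(-d[0],d[1])))
print('pin', bp('wrist',324.3,198.5,.052).round(4))
print('to', (Rt.T@(np.array([X[0],X[1],0.034])-p)*1000).round(1))
w=cv2.imread('pics/w2.png'); cv2.imwrite('pics/w2c.png',cv2.resize(w[150:250,280:460],(800,444),interpolation=cv2.INTER_NEAREST))
E
```

```text
bbox (308, 180, 32, 32)
pred size [33.48782821 34.64797535]
blue [ 0.5449 -0.1743  0.037 ]
bbox (403, 171, 43, 39)Traceback (most recent call last):
  File "<stdin>", line 20, in <module>
  File "<stdin>", line 15, in fit
  File "h.py", line 17, in proj
    m,Rc,o=cp or cam_pose(name)
                 ~~~~~~~~^^^^^^
  File "h.py", line 9, in cam_pose
    m=ctrl.camera_model(name)
ValueError: time passes only in moves, steps and waits
```

```bash
python3 - <<'E'
s=open('h.py').read()
s=s.replace("def cam_pose(name):\n    m=ctrl.camera_model(name)","_c={}\ndef cam_pose(name):\n    if name not in _c: _c[name]=ctrl.camera_model(name)\n    m=_c[name]")
s=s.replace("def pose():\n","_p=[]\ndef pose():\n    if not _p: _p.append(_pose())\n    return _p[0]\ndef _pose():\n")
open('h.py','w').write(s)
E
python3 -m crank '[[[-0.2,2,40,0,0],[-0.2,2,80,0,0],[-0.2,2,100,0,0],[-0.2,2,112,0,0],[-0.2,2,112,0,0],[0.6,2,112,0,0],[0.6,2,112,0,0],[0.6,2,112,0,0],[0.6,2,112,0,0],[0.6,2,112,0,0],[0.6,2,112,0,0]]]'
```

```text
clock: 4.9
tool_pos: [0.5454, -0.1759, 0.0352]
orientation: [-89.9, -0.0, -83.0]
force: [-1.3, 1.4, 5.8]
opening: 0.0288
```

```bash
python3 -m crank '[[[0.6,0,-20,0,0],[0.6,0,-60,0,0],[0.6,0,-80,0,0],[0.6,0,-80,0,0]]]'
python3 - <<'E'
from h import *
im=save('wrist','w3.png'); o=ctrl.get_obs(); print(o['opening'],o['force'],o['clock'])
w=cv2.imread('pics/w1.png'); cv2.imwrite('pics/w1c.png',cv2.resize(w[120:200,80:340],(780,240),interpolation=cv2.INTER_NEAREST))
cv2.imwrite('pics/w1d.png',cv2.resize(w[145:175,235:285],(800,480),interpolation=cv2.INTER_NEAREST))
E
```

```text
clock: 5.4
tool_pos: [0.5459, -0.1759, 0.1161]
orientation: [-89.8, -0.0, -83.0]
force: [0.3, 0.1, -0.1]
opening: 0.0286
0.028480173763013445 [-0.12930773 -0.0368614  -0.97869739] 5.45
```

View pics/w3.png

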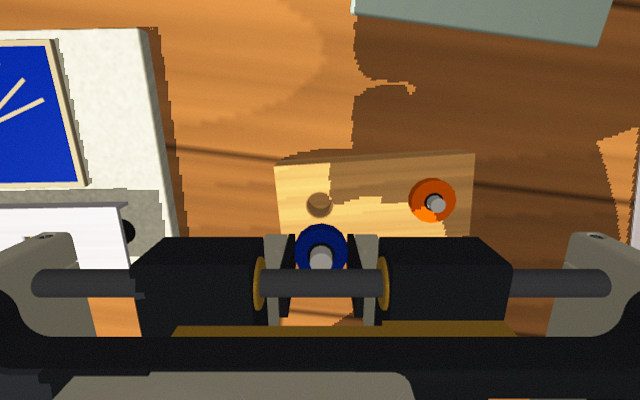

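View pics/w1d.png

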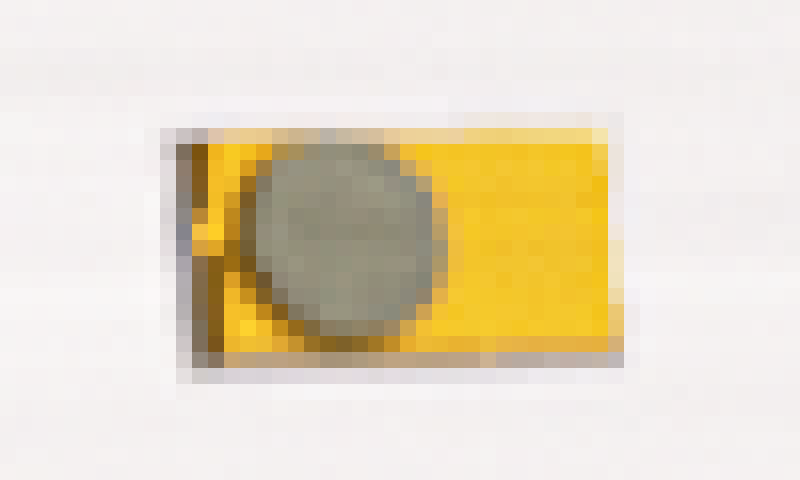

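```bash
python3 - <<'E'
from h import *
p1=np.array([0.47573326,-0.02619777,0.22716921]); R1=R.from_euler('xyz',[-89.9,0,-82.95],degrees=True).as_matrix()
m=ctrl.camera_model('wrist'); H=m['hand_eye']; cp=(m,R1@H[:3,:3],p1+R1@H[:3,3])
C=lambda u,v:(235+u/16-.5,145+v/16-.5)
cs=[(180,135),(610,135),(622,362),(195,362)]
Q=np.array([bp('wrist',*C(*c),.045,cp) for c in cs]); S=Q.mean(0); print(Q.round(4),'slot',S.round(4))
a=(Q[0]-Q[1]+Q[3]-Q[2])/2; print(np.hypot(*a[:2]),np.degrees(np.arctan2(-a[0],a[1])))
for z in (.040,.036): 
    h=bp('wrist',*C(336,240),z,cp); print('hole',z,h.round(4), (h-S)[:2].round(4))
print('fixed', bp('wrist',150,162,.055,cp).round(4))
# in-hand rivet in w3: 
m3=cam_pose('wrist'); p,Rt=pose(); print(p)
im=cv2.imread('pics/w3.png').astype(int); b,g,r=im[...,0],im[...,1],im[...,2]
mk=((b>r+40)&(b>60)&(g<110)); mk[:, :285]=0; mk[:,360:]=0; mk[:215]=0
ys,xs=np.nonzero(mk); print(xs.min(),xs.max(),ys.min(),ys.max())
for dz in (0,):
  z=p[2]-.0035
  for off in (-.006,-.004,-.002,0,.002,.004,.006):
    X=p+Rt[:,2]*off
    P=np.array([proj('wrist',[X[0]+.015*np.cos(t),X[1]+.015*np.sin(t),zz],m3) for zz in(z,z+.01) for t in np.linspace(0,6.283,60)])
    print(off,P.min(0).round(1),P.max(0).round(1))
E
```

```text
[[0.4935 0.0603 0.045 ]
 [0.4971 0.0307 0.045 ]
 [0.4813 0.0286 0.045 ]
 [0.4777 0.0584 0.045 ]] slot [0.4874 0.0445 0.045 ]
0.029887632094707458 6.98943469844199
hole 0.04 [0.4865 0.0501 0.04  ] [-0.0008  0.0056]
hole 0.036 [0.4858 0.0508 0.036 ] [-0.0016  0.0063]
fixed [0.4727 0.1607 0.055 ]
[ 0.54498345 -0.17576059  0.11467662]
295 347 224 268
-0.006 [294.2 231. ] [348.6 287.2]
-0.004 [294.1 227.7] [348.7 284.1]
-0.002 [294.  224.4] [348.8 280.9]
0 [293.9 221.1] [348.9 277.8]
0.002 [293.8 217.7] [349.  274.6]
0.004 [293.7 214.4] [349.1 271.4]
0.006 [293.6 211. ] [349.2 268.2]
```

```bash
python3 -m crank '[[[0.6,-50,0,-6,0],[0.6,-100,0,-12,0],[0.6,-150,0,-18,0],[0.6,-195,0,-24,0],[0.6,-225,10,-28,0],[0.6,-231,20,-29,0],[0.6,-231,30,-29,0],[0.6,-231,30,-29,0],[0.6,-231,30,-29,0]]]'
python3 - <<'E'
from h import *
save('wrist','w4.png'); save('side','s4.png'); p,Rt=pose(); print(p,Rt.round(4),ctrl.get_obs()['force'])
print((Rt.T@(np.array([.4881,.0503,.08])-p)*1000).round(1))
s=cv2.imread('pics/s4.png'); cv2.imwrite('pics/s4c.png',cv2.resize(s[150:250,210:350],(800,571),interpolation=cv2.INTER_CUBIC))
E
```

```text
clock: 6.58
tool_pos: [0.4882, 0.0492, 0.0844]
orientation: [-90.0, -0.0, -83.1]
force: [0.2, -0.9, 0.6]
opening: 0.0284
[0.48835088 0.04942139 0.08477921] [[ 1.209e-01  4.000e-04  9.927e-01]
 [-9.927e-01  1.000e-04  1.209e-01]
 [-1.000e-04 -1.000e+00  4.000e-04]] [ 0.17456736  0.82138242 -0.72255625]
[-0.9  4.8 -0.1]
```

View pics/w4.png

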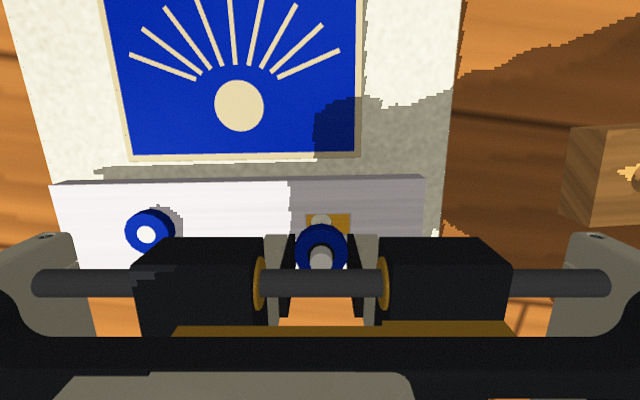

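View pics/s4c.png

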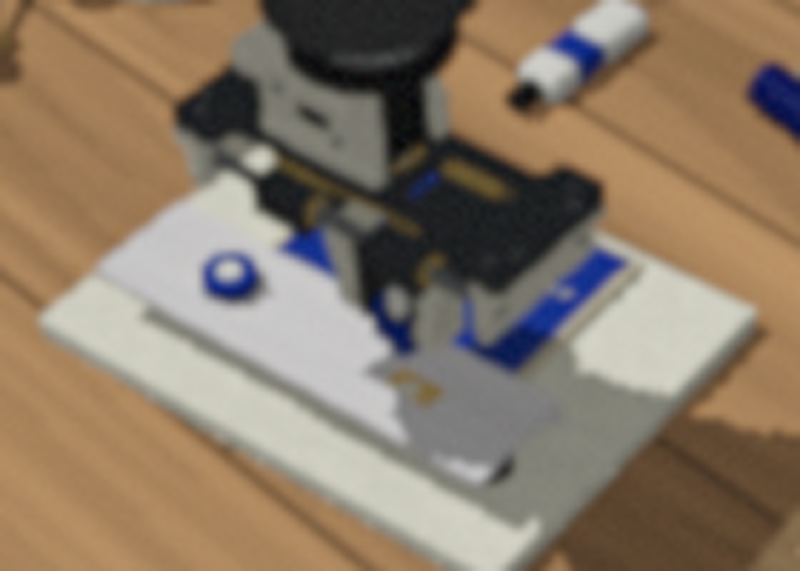

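```bash
python3 - <<'E'
import cv2
w=cv2.imread('pics/w4.png'); cv2.imwrite('pics/w4c.png',cv2.resize(w[205:285,280:370],(720,640),interpolation=cv2.INTER_NEAREST)[:600])
E
```

```text
(no output)
```

View pics/w4c.png

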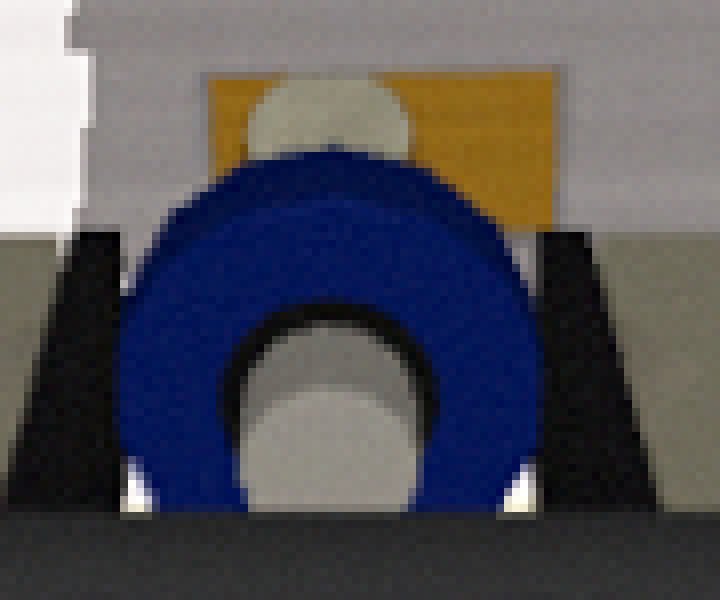

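```bash
python3 - <<'E'
from h import *
p,Rt=pose(); m3=cam_pose('wrist')
e=bp('wrist',321,205+72/8-.5,.045,m3); S=e-Rt[:,2]*.008
print('slot rel tcp', (Rt.T@(S-p)*1000).round(2))
q=bp('wrist',320.8,205+146/8-.5,p[2]-.0032,m3); print('rivet rel', (Rt.T@(q-p)*1000).round(2)[2]-15)
print(p,ctrl.get_obs()['force'])
E
```

```text
slot rel tcp [-0.22 39.78 -1.23]
rivet rel -0.8900000000000006
[0.48835088 0.04942139 0.08477921] [ 0.17456736  0.82138242 -0.72255625]
```

```bash
python3 -m crank '[[[0.6,0,10,-0.3,0],[0.6,0,18,-0.3,0],[0.6,0,21,-0.3,0],[0.6,0,24,-0.3,0],[0.6,0,24,-0.3,0]]]'
```

```text
clock: 7.3
tool_pos: [0.4876, 0.0499, 0.0604]
orientation: [-90.0, -0.0, -83.0]
force: [-0.2, -0.2, -0.4]
opening: 0.0287
```

Through the slot mouth without contact force. Continue down gently.

```bash
python3 -m crank '[[[0.6,0,1,0,0],[0.6,0,2,0,0],[0.6,0,3,0,0],[0.6,0,3,0,0]]]'; python3 -m crank '[[[0.6,0,1,0,0],[0.6,0,2,0,0],[0.6,0,2,0,0]]]'
```

```text
clock: 7.8
tool_pos: [0.4876, 0.0499, 0.0575]
orientation: [-90.0, -0.0, -83.0]
force: [0.2, -0.9, -0.9]
opening: 0.0287
clock: 8.18
tool_pos: [0.4876, 0.0498, 0.0554]
orientation: [-90.0, -0.0, -83.0]
force: [-0.4, -1.6, 0.1]
opening: 0.0283
```

```bash
python3 -m crank '[[[0.6,0,1,0,0],[0.6,0,2,0,0],[0.6,0,2,0,0]]]'; python3 -m crank '[[[0.6,0,1,0,0],[0.6,0,2,0,0],[0.6,0,2,0,0]]]'
```

```text
clock: 8.55
tool_pos: [0.4876, 0.0499, 0.0534]
orientation: [-90.0, -0.0, -83.0]
force: [-0.6, -1.2, -1.0]
opening: 0.0285
clock: 8.93
tool_pos: [0.4876, 0.0498, 0.0514]
orientation: [-90.0, -0.0, -83.0]
force: [-0.1, -1.2, -0.7]
opening: 0.0286
```

```bash
python3 -m crank '[[[0.6,0,1,0,0],[0.6,0,1.5,0,0],[0.6,0,1.5,0,0]]]'; python3 -m crank '[[[0.6,0,0.5,0,0],[0.6,0,1,0,0],[0.6,0,1,0,0]]]'
```

```text
clock: 9.3
tool_pos: [0.4877, 0.0499, 0.05]
orientation: [-90.0, -0.0, -83.0]
force: [-0.6, -1.8, -0.2]
opening: 0.0287
clock: 9.68
tool_pos: [0.4877, 0.0499, 0.049]
orientation: [-90.0, -0.0, -83.0]
force: [-0.7, -1.3, 0.2]
opening: 0.0286
```

```bash
python3 -m crank '[[[0.6,0,0.5,0,0],[0.6,0,1,0,0],[0.6,0,1,0,0]]]'; python3 - <<'E'
from h import *
save('wrist','w5.png'); save('side','s5.png')
s=cv2.imread('pics/s5.png'); cv2.imwrite('pics/s5c.png',cv2.resize(s[150:250,210:350],(800,571),interpolation=cv2.INTER_CUBIC))
w=cv2.imread('pics/w5.png'); cv2.imwrite('pics/w5c.png',cv2.resize(w[150:300,240:400],(640,600),interpolation=cv2.INTER_CUBIC))
E
```

```text
clock: 10.05
tool_pos: [0.4876, 0.0498, 0.0481]
orientation: [-90.0, -0.0, -83.0]
force: [-1.9, -2.3, 2.3]
opening: 0.0286
```

View pics/w5c.png

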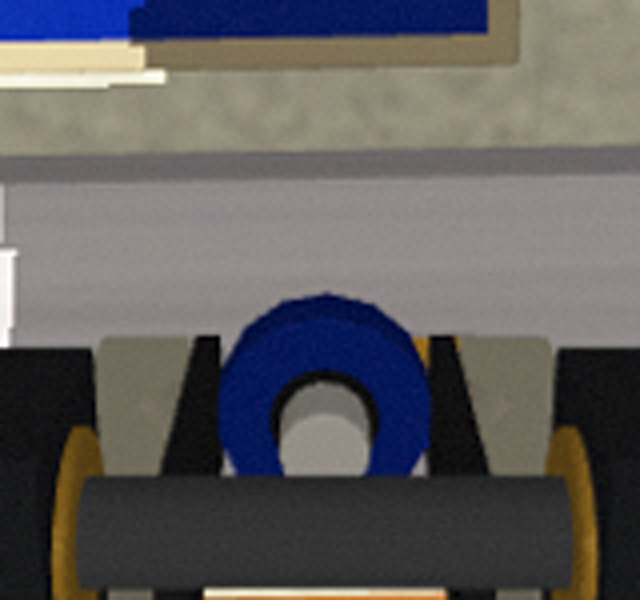

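View pics/s5c.png

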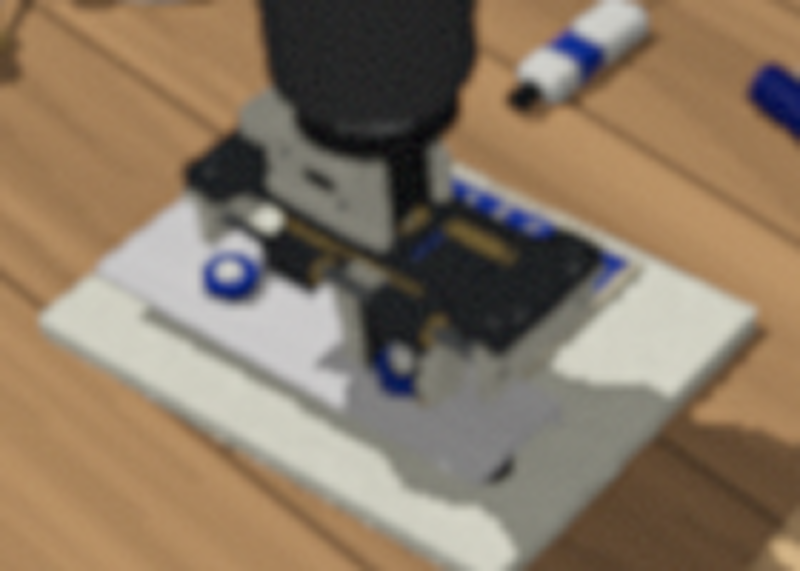

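```bash
python3 -m crank '[[[0.6,0,0.5,0,0],[0.6,0,1,0,0],[0.6,0,1,0,0]]]'; python3 - <<'E'
from h import *
o=ctrl.get_obs(); print(o['force'],o['tool_pos'])
E
```

```text
clock: 10.52
tool_pos: [0.4876, 0.0498, 0.0471]
orientation: [-90.0, -0.0, -83.0]
force: [-2.3, -1.8, 4.2]
opening: 0.0286
[-2.32663183 -1.77399061  4.21862867] [0.48763958 0.0498413  0.04705365]
```

```bash
python3 -m crank '[[[0.6,0,0,0,0],[-0.2,0,0,0,0],[-0.2,0,0,0,0],[-0.2,0,0,0,0],[-0.2,0,-20,0,0],[-0.2,0,-60,0,0],[-0.2,0,-80,0,0],[-0.2,0,-80,0,0]]]'; python3 - <<'E'
from h import *
save('wrist','w6.png'); save('side','s6.png'); p,Rt=pose(); print(p,Rt.round(4))
s=cv2.imread('pics/s6.png'); cv2.imwrite('pics/s6c.png',cv2.resize(s[150:250,210:350],(800,571),interpolation=cv2.INTER_CUBIC))
E
```

```text
clock: 11.52
tool_pos: [0.489, 0.0506, 0.1288]
orientation: [-89.8, 0.1, -83.0]
force: [-0.8, 0.2, -0.1]
opening: 0.0524
[0.48755044 0.04997085 0.12675537] [[ 1.217e-01  0.000e+00  9.926e-01]
 [-9.926e-01  4.000e-04  1.217e-01]
 [-4.000e-04 -1.000e+00  1.000e-04]]
```

View pics/w6.png

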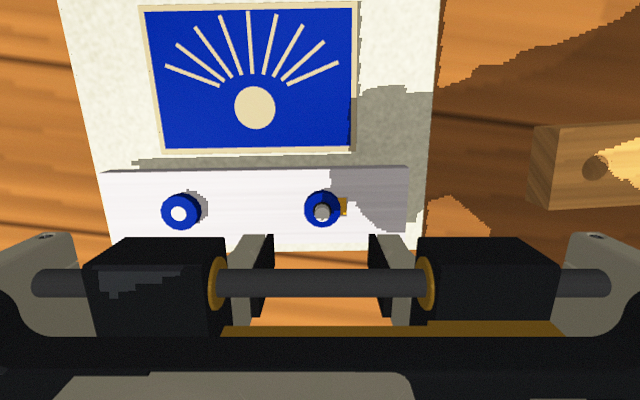

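View pics/s6c.png

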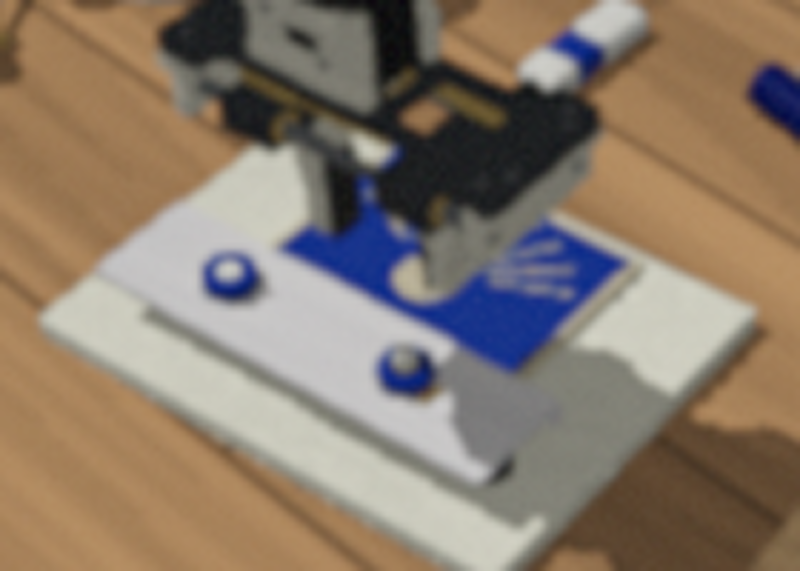

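```bash
python3 - <<'E'
from h import *
cp=cam_pose('wrist'); p,Rt=pose()
im=cv2.imread('pics/w6.png').astype(int); b,g,r=im[...,0],im[...,1],im[...,2]
mk=((b>r+30)&(b>50)&(g<110)); 
for nm,(x0,x1,y0,y1),zs in [('riv',(295,345,185,232),(.045,.055)),('fix',(155,205,185,235),(.045,.055))]:
  q=np.zeros_like(mk); q[y0:y1,x0:x1]=mk[y0:y1,x0:x1]
  n,l,st,_=cv2.connectedComponentsWithStats(q.astype(np.uint8)); i=1+np.argmax(st[1:,4]); bb=st[i]; print(nm,bb)
  c=np.array([bb[0]+(bb[2]-1)/2,bb[1]+(bb[3]-1)/2]); X=bp('wrist',*c,.05,cp)
  for _ in range(6):
    P=np.array([proj('wrist',[X[0]+.015*np.cos(t),X[1]+.015*np.sin(t),z],cp) for z in zs for t in np.linspace(0,6.28,60)])
    X=X+bp('wrist',*c,.05,cp)-bp('wrist',*((P.min(0)+P.max(0))/2),.05,cp)
  print(X.round(4),np.ptp(P,axis=0).round(1),(Rt.T@(X-p)*1000).round(1))
print(p,ctrl.get_obs()['tool_pos'])
E
```

```text
riv [304 190  36  37 772]
[0.4861 0.0497 0.05  ] [37.9 39.2] [ 0.2 76.8 -1.5]
fix [161 193  41  37 947]
[0.4699 0.1618 0.05  ] [42.7 39.1] [-113.1   76.8   -4. ]
[0.48755044 0.04997085 0.12675537] [0.48755044 0.04997085 0.12675537]
```

```bash
python3 -m crank '[[[1,0,0,-1.2,0],[1,0,0,-1.2,0],[1,0,0,-1.2,0],[1,0,0,-1.2,0],[1,0,20,-1.2,0],[1,0,40,-1.2,0],[1,0,52,-1.2,0],[1,0,57,-1.2,0],[1,0,57,-1.2,0],[1,0,57,-1.2,0]]]'
python3 - <<'E'
from h import *
save('wrist','w7.png'); save('side','s7.png')
s=cv2.imread('pics/s7.png'); cv2.imwrite('pics/s7c.png',cv2.resize(s[150:250,210:350],(800,571),interpolation=cv2.INTER_CUBIC))
w=cv2.imread('pics/w7.png'); cv2.imwrite('pics/w7c.png',cv2.resize(w[150:300,240:400],(640,600),interpolation=cv2.INTER_CUBIC))
E
```

```text
clock: 12.88
tool_pos: [0.487, 0.0499, 0.0706]
orientation: [-89.9, 0.0, -83.0]
force: [-0.5, 0.0, -0.1]
opening: 0.0007
```

View pics/w7c.png

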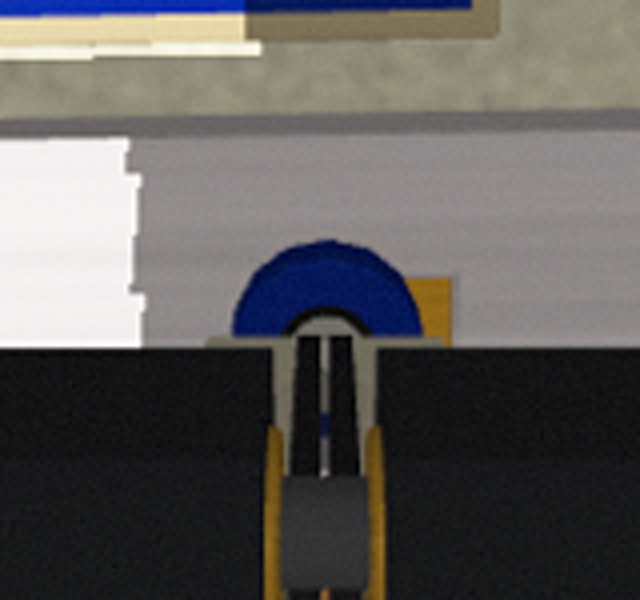

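View pics/s7c.png

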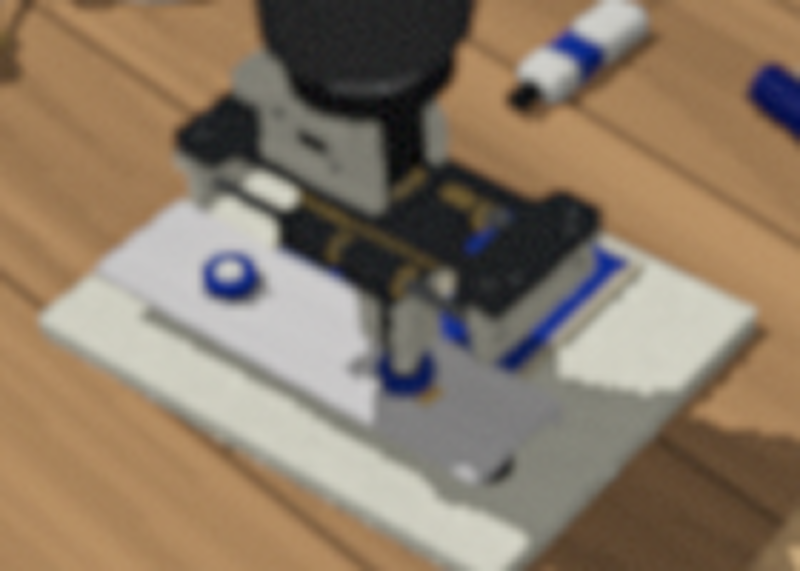

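```bash
python3 -m crank '[[[1,0,2,0,0],[1,0,4,0,0],[1,0,6,0,0],[1,0,7,0,0],[1,0,8,0,0],[1,0,8,0,0]]]';python3 -m crank '[[[1,0,1,0,0],[1,0,2,0,0],[1,0,2,0,0]]]'; python3 -m crank '[[[1,0,1,0,0],[1,0,2,0,0],[1,0,2,0,0]]]'
```

```text
clock: 13.72
tool_pos: [0.4866, 0.0498, 0.0623]
orientation: [-90.0, -0.0, -83.0]
force: [-2.6, 0.0, 6.6]
opening: 0.0003
clock: 14.1
tool_pos: [0.4867, 0.0497, 0.0605]
orientation: [-90.0, -0.0, -83.0]
force: [-2.3, 0.1, 8.5]
opening: 0.0005
clock: 14.48
tool_pos: [0.4867, 0.0497, 0.0587]
orientation: [-90.0, -0.0, -83.0]
force: [-3.6, 0.9, 10.8]
opening: 0.0008
```

```bash
python3 -m crank '[[[1,0,1,0,0],[1,0,2,0,0],[1,0,2,0,0]]]';python3 -m crank '[[[1,0,1,0,0],[1,0,2,0,0],[1,0,2,0,0]]]'; python3 -m crank '[[[1,0,1,0,0],[1,0,2,0,0],[1,0,2,0,0]]]'
```

```text
clock: 14.85
tool_pos: [0.4866, 0.0497, 0.0567]
orientation: [-90.0, -0.0, -83.0]
force: [-4.3, 0.3, 11.4]
opening: 0.0006
clock: 15.22
tool_pos: [0.4867, 0.0498, 0.0547]
orientation: [-90.0, -0.0, -83.0]
force: [-3.1, -0.1, 11.5]
opening: 0.0002
clock: 15.6
tool_pos: [0.4867, 0.0498, 0.0527]
orientation: [-90.0, -0.0, -83.0]
force: [-2.6, -0.3, 10.6]
opening: 0.0002
```

```bash
python3 -m crank '[[[1,0,1,0,0],[1,0,1.5,0,0],[1,0,1.5,0,0]]]';python3 -m crank '[[[1,0,0.5,0,0],[1,0,1,0,0],[1,0,1,0,0]]]'; python3 -m crank '[[[1,0,0.5,0,0],[1,0,1,0,0],[1,0,1,0,0]]]'
```

```text
clock: 15.98
tool_pos: [0.4867, 0.0498, 0.0512]
orientation: [-90.0, -0.0, -83.0]
force: [-2.9, -0.0, 10.9]
opening: 0.0003
clock: 16.35
tool_pos: [0.4867, 0.0497, 0.0502]
orientation: [-90.0, -0.0, -83.0]
force: [-3.6, 0.3, 10.2]
opening: 0.0002
clock: 16.73
tool_pos: [0.4867, 0.0498, 0.0492]
orientation: [-90.0, -0.0, -83.0]
force: [-3.8, 0.8, 10.7]
opening: 0.0002
```

```bash
python3 -m crank '[[[1,0,0.5,0,0],[1,0,1,0,0],[1,0,1,0,0]]]'; python3 -m crank '[[[1,0,0.3,0,0],[1,0,0.6,0,0],[1,0,0.6,0,0]]]'
```

```text
clock: 17.1
tool_pos: [0.4867, 0.0498, 0.0483]
orientation: [-90.0, -0.0, -83.0]
force: [-3.9, -0.2, 12.5]
opening: 0.0005
clock: 17.48
tool_pos: [0.4867, 0.0498, 0.0478]
orientation: [-90.0, -0.0, -83.0]
force: [-4.2, -0.5, 12.9]
opening: 0.0005
```

Force is climbing above the plateau (12.9 N): flush. One more small step to confirm, then retreat and look.

```bash
python3 -m crank '[[[1,0,0.5,0,0],[1,0,1,0,0],[1,0,1,0,0]]]'; python3 -m crank '[[[1,0,-3,0,0],[1,0,-6,0,0],[1,0,-10,0,0],[1,0,-30,0,0],[1,0,-60,0,0],[1,0,-80,0,0],[1,0,-80,0,0]]]'; python3 - <<'E'
from h import *
save('wrist','w8.png'); save('side','s8.png'); print(ctrl.get_obs()['force'])
s=cv2.imread('pics/s8.png'); cv2.imwrite('pics/s8c.png',cv2.resize(s[150:250,210:350],(800,571),interpolation=cv2.INTER_CUBIC))
w=cv2.imread('pics/w8.png'); cv2.imwrite('pics/w8c.png',cv2.resize(w[150:250,100:420],(800,250),interpolation=cv2.INTER_CUBIC))
E
```

```text
clock: 17.85
tool_pos: [0.4867, 0.0498, 0.0469]
orientation: [-90.0, -0.0, -83.0]
force: [-4.4, -0.6, 14.0]
opening: 0.0001
clock: 18.73
tool_pos: [0.4875, 0.0502, 0.1273]
orientation: [-89.8, 0.1, -83.0]
force: [0.4, -0.6, -0.3]
opening: 0.0007
[ 0.19698007  0.42010771 -0.13057563]
```

View pics/w8c.png

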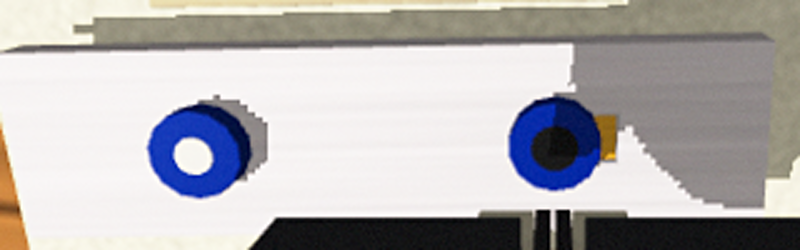

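View pics/s8c.png

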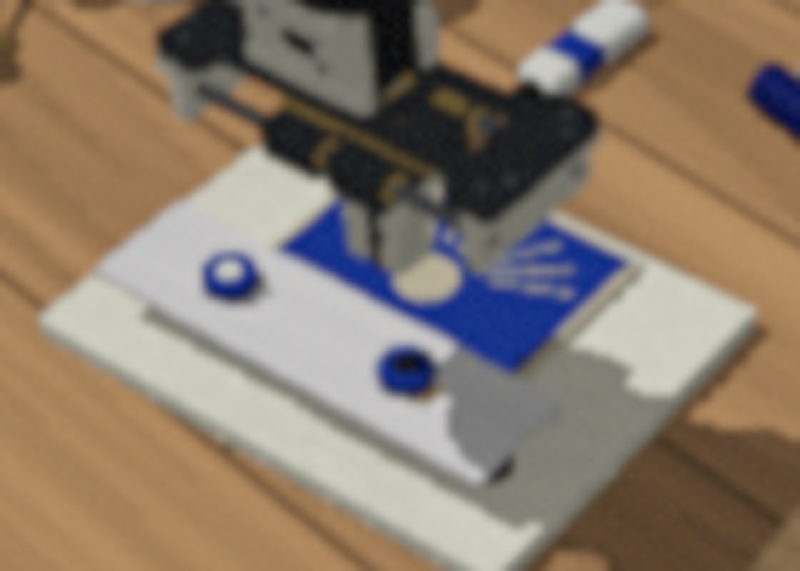

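```bash
python3 - <<'E'
from h import *
a=cv2.imread('pics/s6.png');b=cv2.imread('pics/s8.png')
def f(im):
    i=im.astype(int); m=(i[...,0]>i[...,2]+30)&(i[...,0]>50)&(i[...,1]<110); q=np.zeros(m.shape,np.uint8); q[208:222,272:290]=m[208:222,272:290]
    ys,xs=np.nonzero(q); return xs.min(),xs.max(),ys.min(),ys.max()
print(f(a),f(b))
t=save('top','t9.png'); o=cv2.imread('pics/top0.png')
for n in ['wide_rivet','rivet','tumbler']: print(n,[(d['extent'],round(d['confidence'],2)) for d in ctrl.find_in('top',n)])
c=cv2.imread('pics/t9.png'); cv2.imwrite('pics/t9c.png',cv2.resize(c[160:280,130:430],(800,320),interpolation=cv2.INTER_CUBIC))
w=cv2.imread('pics/w8.png'); cv2.imwrite('pics/w8d.png',cv2.resize(w[180:240,290:360],(700,600),interpolation=cv2.INTER_NEAREST))
E
```

```text
(np.int64(276), np.int64(289), np.int64(208), np.int64(218)) (np.int64(276), np.int64(289), np.int64(208), np.int64(218))
wide_rivet [([391.8, 210.0, 12.5, 15.0], 0.63)]
rivet []
tumbler [([164.5, 148.7, 31.9, 22.4], 0.78)]
```

View pics/w8d.png

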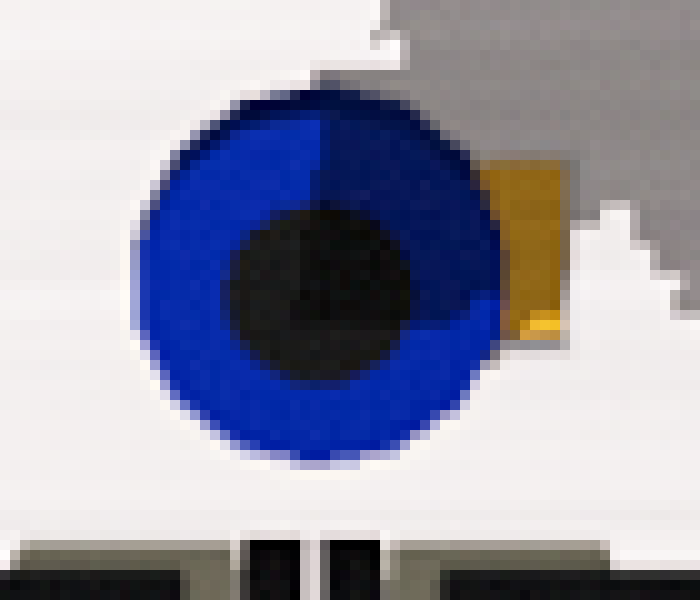

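View pics/t9c.png

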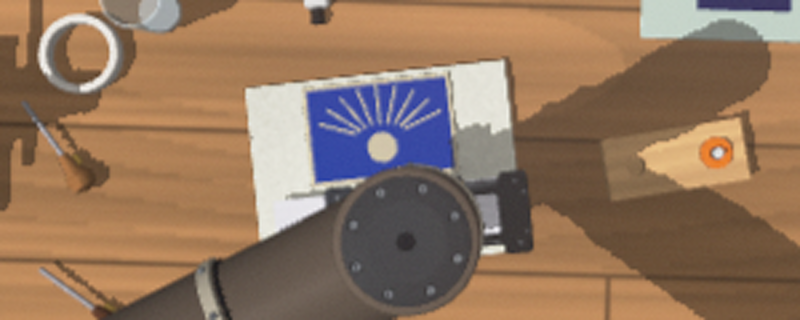

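```bash
python3 -c "
from plant import ctrl
o=ctrl.get_obs(); print(o['clock'],o['force'],o['tool_pos']); print(ctrl.close_job())"
```

```text
19.025 [-0.36257388 -0.37963606  0.65426132] [0.48606643 0.0495426  0.12513005]
the job is handed in; nothing more can be done
None
```

I put the blue rivet home in the register bar's slot, pressed its pin in, and handed the job in at 19 s. No verdict was reported.

- **Insertion:** The strip's hole showed through the slot in the wrist picture, about 5 mm off the slot's centre towards +y. I lowered the rivet straight over it, with no search sweep. It went in without resistance until the collar met the bar. The bar then began to yield at about 4 N with the pin still up.
- **Pin:** With closed fingers, the force held level at about 11 N over roughly 10 mm of travel. It then rose to 14 N once the fingers landed on the collar, well below the 25 N limit.
- **Last checks:** The side-view outline of the rivet was the same before and after pressing, so the rivet is still home and the bar has risen again. The hand was about 80 mm clear of the rivet, with almost no force on it. In the final top picture the orange rivet and the bystanders in view look unmoved.
- **Not confirmed:** The rivet's centre now shows as a plain black disc instead of a white pin top. I take this to be the collar's dark inset covering the flush pin. The force and travel agree with that, but no camera showed the pin's depth directly. The final rivet search in the top camera found nothing, because the arm blocked its view.

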